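# Thread and close the green canister lid

## Task

The green lid is only perched on its canister: it never caught the thread. Take it by its grip bar, turn it back (anticlockwise) until its white pointer meets the yellow start mark and it drops into the thread, then screw it forward (clockwise) until the pointer meets the black closed mark, and let go. Leave the red canister alone.

Things in the scene. Friction and masses are not known exactly. Their poses are not given: they have to be found in the camera images.
- canister: White canister, green band, 130 mm wide, fixed. Origin: under its foot, at table level. Shoulder 100 mm up, neck top 124. On the shoulder's edge a black bar (closed mark) along its +x and a yellow bar (start mark) 60 deg anticlockwise of it. Lid origin is 118.5 mm up when perched, 106 once dropped (pointer within 12 deg of yellow), then sinks evenly to 103 at black; a stop lies 10 deg past it.
- lid: Loose green lid, 90 mm wide, 120 g. Origin: on its axis at the skirt's lower edge; +x to the white pointer. Flat top 28 mm up; on it a grip bar 64 mm long (x), 14 thick (y), 36 high, centred. Starts perched, 35 to 75 deg clockwise of the yellow mark. It also drops in 120 deg either side of yellow, which is wrong. 3 mm sideways play; the thread stops it lifting.
- lid_pointer (a point): Tip of the white pointer on the lid's flat top: 42 mm from the lid's axis along the lid's +x, 28 mm above the lid's origin.
- red_canister: A like canister with a red band and a red lid that is already closed (top of its bar 167 mm above the table); not to be touched. Fixed. Origin: centre of the underside of its foot. It may stand to the left or right of the green one.
There are look-alikes about, which are no part of the job. Of the things shaped like the lid, the green one is meant.

How it is judged (in metres and radians):
On the way:
1. the lid, turned back to the yellow start mark, has dropped into the thread (z of lid in the frame of canister below 0.11 m and y of lid_pointer in the frame of canister above 0.024 m and x of lid_pointer in the frame of canister above -0.005 m and angle between lid's own z axis and vertical below 0.12 rad), for 0.1 s.
At the end, for the whole second after the job is handed in: The green lid sits level and at rest in its thread, its origin 99 to 106.5 mm above the canister's origin and within 8 mm of its axis, the pointer within 13 mm (about 17 degrees) to either side of the line through the black closed mark (z of lid in the frame of canister between 0.099 and 0.1065 m and horizontal distance between lid and canister below 0.008 m and x of lid_pointer in the frame of canister above 0.03 m and y of lid_pointer in the frame of canister between -0.013 and 0.013 m and angle between lid's own z axis and vertical below 0.1 rad and linear speed of lid below 0.02 m/s and angular speed of lid below 0.2 rad/s); the robot touches nothing.
It fails at once if the robot pushes against the red canister (contact force between any of the fingers, the arm and red_canister above 4 N).
It also fails if it takes over 42 s, if anything falls off the work surface, if the arm or the gripper's body presses on something with over 40 N, if the wrist force passes 120 N, or if a joint passes its speed limit or range.

## Robot

A 6-joint arm with a two-finger parallel gripper is mounted at the origin on the work surface. World frame = base frame: x ahead of the robot, y to its left, z up, the work surface at z = 0. Lengths are in mm, angles in rad, forces in N, time in s.
With the tool pointing down it reaches from about 275 to 725 mm from the base axis. Payload 15.9 kg.
Tool frame: the origin (TCP) lies midway between the tips of the shut fingers; the grasp point (between the pads) lies 19 mm behind it (ctrl.tcp_to_grasp is the distance from the TCP to the grasp point, in mm); z points along the fingers, y is the direction in which the jaws open and shut (so a half turn about z gives the same grasp; the last joint's range is limited). The gripper opens to 85 mm and grips with 20 to 120 N. Pads are 22 mm wide; open, the fingers measure 114 mm over their backs; the gripper's body (76 mm by 85 mm) begins 54 mm behind the grasp point. The pads swing forward as they close: fully open they stand 13 mm farther back than shut.
Start: joints at [-1.258, 0.213, -0.034, 1.323, 0, 1.571], TCP at [153.856, -475.725, 231.306] pointing down, gripper open.
Joint ranges: [-2.98, 2.98], [-0.74, 1.72], [-1.14, 1.35], [-2.1, 2.04], [-1.57, 1.44], [-3.14, 3.14]. Speed limits (rad/s): [1.89, 1.89, 2.39, 2.57, 3.14, 3.14].

## Interface

Orientations are given as a unit quaternion [w, x, y, z].
In Python, from bench import ctrl, eyes, ticket, nets gives the robot as it stands.
- The arm moves only by the shell command python3 -m pendant 'ROWS' [FORCE]. ROWS is JSON, one flat list of numbers, 7 for each row, row after row: the shift along the world's x, y, z in cm, then the turn, a rotation vector about the world's x, y, z in rad, then the opening, from 0 (shut) to 1 (fully open). In form: [dx, dy, dz, ax, ay, az, grip, dx, dy, dz, ax, ay, az, grip, ...]. A call has 1 to 20 rows; each row is the pose to reach, as a shift and turn from the pose measured when the call began; what a row does not reach only later rows make up. A row lasts 1/8 s, in which the tool goes at most 62.5 mm and 10.7 degrees, less where a joint would pass 70% of its speed; a pose out of reach is approached as far as the arm can. A call with a gripper value outside its range is refused whole. The fingers move at their own pace and stop on an object; FORCE is the grip in N (left out, the last holds). Time passes only in rows, so rows that repeat a pose let the fingers close. It gives the time, the measured TCP pose, the force and the opening at its end, in the units of the state.
- ctrl.observe(): the state, without advancing time (a new reading comes with each control period).
- eyes.grab_frame(name): name is "scene" or "top" or "wrist"; returns (picture, depth): 400x640x3 uint8, red, green, blue; 400x640 float32, mm along the optical axis (not along the pixel's ray), 0 where there is no reading.
- eyes.camera_params(name): a dict with "intrinsics" (3x3 intrinsics, pixels), "k1" (the pictures are not rectified: a ray, as slopes to the right and down, at radius r is drawn at 1 + k1 r^2 times it, then the intrinsics apply), "camera_from_world" (4x4, takes a point from world to camera coordinates); the wrist camera has in their place "T_tool_cam" (4x4, takes a point from camera to tool coordinates, whose origin is the TCP and whose axes are the flange's). Camera axes: x right, y down, z forward; pixel columns grow to the right and rows downward; lengths in mm; the calibration is good to about 2 mm. A picture is of the moment at which its call begins: read the wrist's pose just before it. camera_params takes no time and is no camera call.
- ticket.sign_off(): hands the job in, once; it reports no verdict.
Trained networks look in the newest picture that a camera, given by its name, has taken for a name from the list of things; names that differ only in an ending like _2 or _b are one class to them, and where a whole thing is asked for, a point or a joint stands for the part that bears it (a point fixed in the world has none). Each returns a list of dicts, best first, with "score" (0 to 1); they miss things now and then, are a little off and sometimes report something else, mostly with a low value. They report only what shows in the picture. A call takes as long as a camera call. They do not tell look-alikes from the thing itself.
- nets.boxes_of(thing, camera): "position" ([column, row] in pixels, amid what is visible of it).
The state is a dict: "t": time; "joint_pos": joint angles; "joint_velocities": joint speeds; "joint_torque": joint torques, N m; "position": TCP position; "orientation": TCP orientation; "wrist_force": force on the tool from outside, world axes, zero at the start; "moment": the same for the moment, N m; "gripper_width": opening from 0.0 (shut) to 1.0 (fully open).
Only numpy, scipy, OpenCV 4.12 (cv2) and the standard library are available. Lean on these libraries where they do the work, as an engineer would, in place of code of your own. Each camera call takes 0.05 s, during which the arm holds its last target.

## Working session

There is one attempt and no reset: what is moved stays moved. The work goes in short steps, Python scripts to look and compute and a shell command to move; the robot and the scene stay as the last step left them, time stands still between calls to the robot, and variables do not carry over. Pictures are saved under pics/ and viewed, and the job is handed in when it is done.

```bash
ls; mkdir -p pics
cat > h.py <<'E'
import numpy as np,cv2
from bench import ctrl,eyes,ticket,nets
from scipy.spatial.transform import Rotation as R
def snap(name,fn):
    s=ctrl.observe(); im,d=eyes.grab_frame(name); cv2.imwrite('pics/'+fn+'.png',im[:,:,::-1]); np.savez('pics/'+fn+'.npz',im=im,d=d,p=s['position'],q=s['orientation'],name=name); return im,d,s
def c2w(name,s=None):
    P=eyes.camera_params(name)
    if name=='wrist':
        T=np.eye(4); q=s['orientation']; T[:3,:3]=R.from_quat([q[1],q[2],q[3],q[0]]).as_matrix(); T[:3,3]=s['position']
        return T@np.array(P['T_tool_cam'])
    return np.linalg.inv(np.array(P['camera_from_world']))
def rays(name,uv):
    P=eyes.camera_params(name);K=np.array(P['intrinsics'],float)
    uv=np.array(uv,float).reshape(-1,1,2)
    return cv2.undistortPoints(uv,K,np.array([P['k1'],0,0,0.]))[:,0]
def cloud(name,d,s=None):
    v,u=np.mgrid[0:d.shape[0],0:d.shape[1]]
    r=rays(name,np.stack([u.ravel(),v.ravel()],1)); z=d.ravel()
    p=np.c_[r*z[:,None],z]; T=c2w(name,s)
    w=(p@T[:3,:3].T+T[:3,3]).reshape(*d.shape,3); w[d<=0]=np.nan
    return w
def onplane(name,uv,h,s=None):
    r=rays(name,uv);T=c2w(name,s); D=np.c_[r,np.ones(len(r))]@T[:3,:3].T
    return T[:3,3]+D*((h-T[2,3])/D[:,2])[:,None]
E
python3 - <<'E'
from h import *
snap('top','top0');snap('scene','sc0')
for t in ['lid','canister','lid_pointer','red_canister']: print(t,nets.boxes_of(t,'top'))
s=ctrl.observe();print(s)
E
```

```text
pics
lid [{'position': [332.3, 255.1], 'score': 0.86}, {'position': [246.7, 170.1], 'score': 0.72}, {'position': [243.3, 269.8], 'score': 0.71}]
canister [{'position': [268.3, 186.9], 'score': 0.86}]
lid_pointer [{'position': [247.5, 172.1], 'score': 0.85}, {'position': [330.3, 251.3], 'score': 0.74}, {'position': [245.9, 274.5], 'score': 0.68}]
red_canister [{'position': [412.0, 183.9], 'score': 0.57}]
{'t': 0.3, 'joint_pos': array([-1.25798427e+00,  2.13060950e-01, -3.46276597e-02,  1.32350573e+00,
        1.74474508e-05,  1.57077121e+00]), 'joint_velocities': array([-0.00022619, -0.00219021,  0.00313136,  0.00039741, -0.00197266,
       -0.00036648]), 'joint_torque': array([ 7.48980210e-05, -6.85342312e+01,  4.86775625e+01,  8.39854474e-03,
        1.36199596e-04, -1.99316241e-05]), 'position': array([ 153.83291972, -475.61049462,  231.1349487 ]), 'orientation': array([-1.97937321e-04,  9.87791516e-01,  1.55781515e-01, -2.23794726e-05]), 'wrist_force': array([-0.04303892,  0.88645435,  0.60843954]), 'moment': array([ 0.0095658 , -0.04468933,  0.043197  ]), 'gripper_width': 1.0001342529665929}
```

View pics/top0.png

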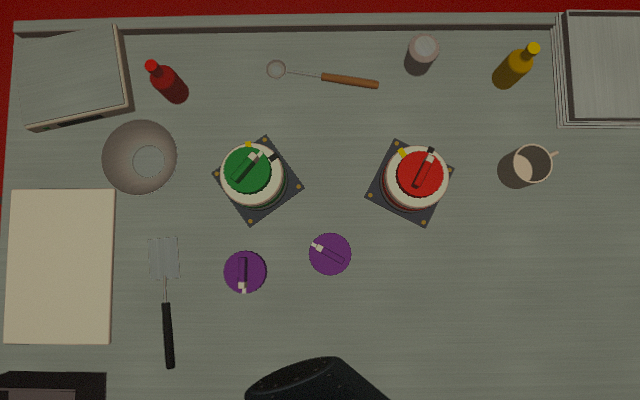

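View pics/sc0.png

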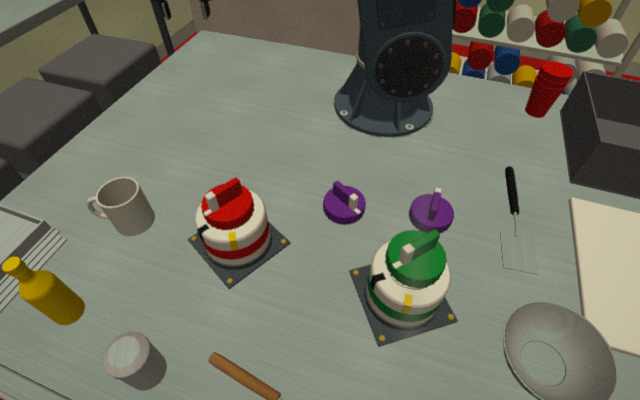

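Run:
```python
from h import *
f=np.load('pics/top0.npz');im=f['im'];d=f['d'];w=cloud('top',d)
cv2.imwrite('pics/crop0.png',cv2.resize(im[125:235,200:310,::-1],None,fx=5,fy=5,interpolation=cv2.INTER_CUBIC))
hsv=cv2.cvtColor(im,cv2.COLOR_RGB2HSV)
H,S,V=[hsv[...,i].astype(int) for i in range(3)]
def st(m,n):
    p=w[m];p=p[~np.isnan(p[:,0])]; vv,uu=np.nonzero(m); print(n,m.sum(),'uv',uu.mean().round(1),vv.mean().round(1),'med',np.median(p,0).round(1),'min',p.min(0).round(),'max',p.max(0).round())
box=np.zeros(d.shape,bool);box[125:235,200:310]=1
for nm,bx in (('green',(slice(125,235),slice(200,310))),('red',(slice(125,235),slice(355,465)))):
    b=np.zeros(d.shape,bool);b[bx]=1
    z=w[...,2]
    for lo,hi in ((20,90),(92,105),(105,122),(124,140),(141,152),(160,175),(175,190)):
        m=b&(z>lo)&(z<hi)
        if m.sum()>5: st(m,(nm,lo,hi))
    top=b&(z>90)
    if nm=='green': g=b&(H>40)&(H<90)&(S>100); st(g&(z>125)&(z<155),'lidtop')
    y=b&(H>20)&(H<35)&(S>120)&(z>80); st(y,'yellow')
    k=b&(V<45)&(z>85); st(k,'black')
    # shoulder circle fit
    c=np.nanmedian(w[b&(z>92)&(z<108)],0)
```

```text
('green', 20, 90) 309 uv 271.8 194.1 med [519.3 116.7  56.5] min [499.  96.  20.] max [604. 202.  90.]
('green', 92, 105) 1359 uv 255.5 178.0 med [545.1 143.   99.3] min [501.  99.  92.] max [632. 228. 104.]
('green', 105, 122) 9 uv 257.9 184.7 med [529.8 136.  121. ] min [518. 118. 105.] max [567. 188. 122.]
('green', 124, 140) 74 uv 259.8 183.0 med [533.5 132.7 131.9] min [520. 117. 124.] max [599. 200. 140.]
('green', 141, 152) 1336 uv 247.0 170.2 med [562.2 160.  145.9] min [519. 118. 141.] max [609. 208. 152.]
('green', 160, 175) 68 uv 247.0 169.5 med [560.7 158.6 168.1] min [538. 138. 160.] max [585. 181. 175.]
('green', 175, 190) 273 uv 243.3 166.2 med [564.9 162.7 181.7] min [537. 138. 175.] max [592. 187. 186.]
lidtop 1331 uv 247.7 171.2 med [559.8 159.3 145.9] min [519. 117. 125.] max [609. 206. 155.]
yellow 35 uv 247.6 143.4 med [626.  168.4 101. ] min [620. 163.  97.] max [632. 174. 104.]
black 157 uv 259.1 171.7 med [560.8 137.3 134.9] min [520. 105.  95.] max [607. 181. 180.]
('red', 20, 90) 331 uv 394.0 194.8 med [ 515.9 -122.7   58.1] min [ 490. -209.   20.] max [ 609. -106.   90.]
('red', 92, 105) 1437 uv 413.5 178.6 med [ 544.1 -157.4   99.2] min [ 492. -237.   92.] max [ 621. -108.  105.]
('red', 105, 122) 65 uv 405.2 187.0 med [ 527. -140.  115.] min [ 512. -196.  105.] max [ 587. -127.  122.]
('red', 124, 140) 1375 uv 419.4 174.1 med [ 554.9 -168.9  130.4] min [ 511. -218.  124.] max [ 602. -128.  137.]
('red', 141, 152) 30 uv 416.7 176.0 med [ 546.1 -160.4  145.5] min [ 526. -180.  141.] max [ 586. -153.  152.]
('red', 160, 175) 272 uv 423.6 170.2 med [ 556.8 -172.4  165.8] min [ 527. -193.  160.] max [ 588. -154.  170.]
yellow 57 uv 401.4 152.1 med [ 605.  -141.4  100.3] min [ 594. -152.   90.] max [ 615. -133.  104.]
black 24 uv 430.1 149.5 med [ 609.8 -200.4  100.4] min [ 605. -206.   96.] max [ 615. -194.  104.]
```

```bash
ls pics
```

```text
crop0.png
sc0.npz
sc0.png
top0.npz
top0.png
```

View pics/crop0.png

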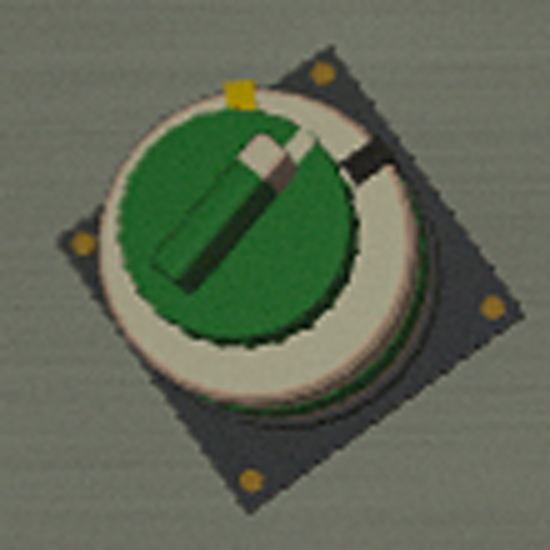

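Run:
```python
from h import *
f=np.load('pics/top0.npz');im=f['im'];d=f['d'];w=cloud('top',d)
z=w[...,2];hsv=cv2.cvtColor(im,cv2.COLOR_RGB2HSV);H,S,V=[hsv[...,i].astype(int) for i in range(3)]
b=np.zeros(d.shape,bool);b[125:235,200:310]=1
def circ(m):
    m=m.astype(np.uint8);cs=max(cv2.findContours(m,cv2.RETR_EXTERNAL,cv2.CHAIN_APPROX_NONE)[0],key=cv2.contourArea)[:,0]
    return cs
from scipy.optimize import least_squares
for n,m,h in (('lid',b&(z>141),146.5),('sh',b&(z>93),100)):
    p=onplane('top',circ(m),h)[:,:2]
    r=least_squares(lambda q:np.hypot(*(p-q[:2]).T)-q[2],[565,163,50],loss='soft_l1');print(n,r.x.round(1))
c=np.array([565.5,163])
m=b&(z>176);p=w[m][:,:2];(u,_,_),=[cv2.minAreaRect(p.astype(np.float32))];print(cv2.minAreaRect(p.astype(np.float32)))
_,_,vt=np.linalg.svd(p-p.mean(0),full_matrices=False);print('bar ang',np.degrees(np.arctan2(vt[0,1],vt[0,0])),p.mean(0))
for n,uv,h in (('pointer',(200+305/5,125+138/5),146.5),):
    q=onplane('top',[uv],h)[0];print(n,q,np.degrees(np.arctan2(q[1]-c[1],q[0]-c[0])),np.hypot(*(q[:2]-c)))
for n,uv in (('yel',(200+240/5,125+96/5)),('blk',(200+369/5,125+162/5))):
    q=onplane('top',[uv],100.)[0];print(n,q,np.degrees(np.arctan2(q[1]-c[1],q[0]-c[0])),np.hypot(*(q[:2]-c)))
s=ctrl.observe();q=s['orientation'];print(R.from_quat([*q[1:],q[0]]).as_matrix().round(3))
print(ctrl.tcp_to_grasp)
```

```text
lid [564.6 162.6  44.2]
sh [564.3 162.1  63.4]
((565.703125, 162.92764282226562), (15.078210830688477, 63.962589263916016), 50.10895538330078)
bar ang 139.7411047640232 [564.79131985 162.32715027]
pointer [597.05716526 134.79907164 146.5       ] -41.78543295547072 42.321945133142925
yel [624.30642508 168.06234798 100.        ] 4.9201742219881694 59.023918858029646
blk [596.5454042  115.47680037 100.        ] -56.84468395777384 56.76505637265675
[[ 0.951  0.308 -0.   ]
 [ 0.308 -0.951  0.   ]
 [ 0.    -0.    -1.   ]]
18.700000000000003
```

```bash
python3 -m pendant '[5,8,3,0,0,0.27,1, 10,16,4,0,0,0.53,1, 15,24,4,0,0,0.8,1, 20.5,32,4,0,0,1.06,1, 26,40,4,0,0,1.33,1, 31,48,4,0,0,1.6,1, 36,56,4,0,0,1.86,1, 41.1,63.8,4,0,0,2.12,1, 41.1,63.8,4,0,0,2.12,1, 41.1,63.8,4,0,0,2.12,1, 41.1,63.8,4,0,0,2.12,1, 41.1,63.8,4,0,0,2.12,1, 41.1,63.8,4,0,0,2.12,1, 41.1,63.8,4,0,0,2.12,1]' 40
python3 - <<'E'
from h import *
im,d,s=snap('wrist','w1');q=s['orientation'];M=R.from_quat([*q[1:],q[0]]).as_matrix();print(M.round(3),s['position'],s['joint_pos'].round(3),s['t'])
print('tool y yaw',np.degrees(np.arctan2(M[1,1],M[0,1])))
w=cloud('wrist',d,s);z=w[...,2]
for lo,hi in ((175,190),(141,152),(92,105)):
    p=w[(z>lo)&(z<hi)];print(lo,len(p),np.median(p,0).round(1),p.min(0).round(1),p.max(0).round(1))
    if lo==175: print(cv2.minAreaRect(p[:,:2].astype(np.float32)))
E
```

```text
t: 2.05
position: [564.8, 162.6, 270.6]
orientation: [-0.0, 0.347, 0.938, -0.001]
wrist_force: [-0.7, -0.9, 0.2]
gripper_width: 0.998
[[-0.759  0.651 -0.001]
 [ 0.651  0.759 -0.001]
 [ 0.    -0.001 -1.   ]] [564.7915199  162.62586352 270.5843438 ] [ 0.281  0.405  0.327  1.494 -0.     0.989] 2.05
tool y yaw 49.41646731560577
175 1143 [563.8 165.6 182. ] [538.1 139.  175.1] [593.  188.1 183.9]
((565.6301879882812, 163.56277465820312), (13.927555084228516, 64.06845092773438), 49.91729736328125)
141 5249 [563.4 169.1 146.1] [520.1 117.9 141. ] [772.1 357.6 151.9]
92 4993 [531.1 175.3  99.4] [ 494.1 -214.    92. ] [783.4 374.  105. ]
```

View pics/w1.png

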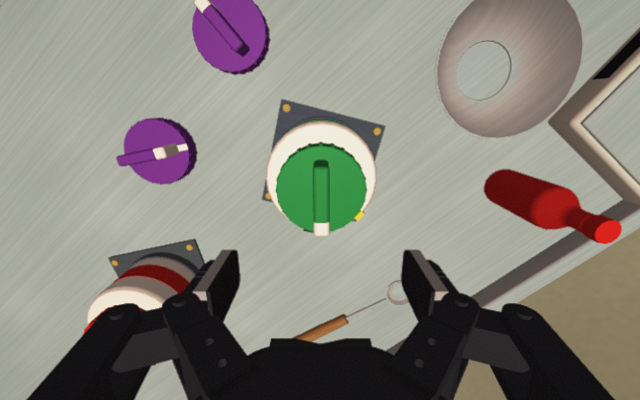

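```bash
python3 -m pendant '[0.05,0.07,-4,0,0,0.005,1, 0.05,0.07,-8,0,0,0.005,1, 0.05,0.07,-10.5,0,0,0.005,1, 0.05,0.07,-11.8,0,0,0.005,1, 0.05,0.07,-11.8,0,0,0.005,1, 0.05,0.07,-11.8,0,0,0.005,0.5, 0.05,0.07,-11.8,0,0,0.005,0, 0.05,0.07,-11.8,0,0,0.005,0, 0.05,0.07,-11.8,0,0,0.005,0, 0.05,0.07,-11.8,0,0,0.005,0, 0.05,0.07,-11.8,0,0,0.005,0]' 60
python3 - <<'E'
from h import *
im,d,s=snap('wrist','w2');print(s['t'],s['position'],s['gripper_width']*85,s['wrist_force'],s['moment'])
snap('scene','sc2')
E
```

```text
t: 3.48
position: [565.1, 162.5, 153.3]
orientation: [-0.0, 0.345, 0.939, -0.0]
wrist_force: [-2.2, -0.6, 5.5]
gripper_width: 0.152
3.475 [565.10901941 162.48908952 153.30532713] 12.903613334592633 [-2.21349616 -0.60076636  5.45187099] [-0.13120955  0.24467683 -0.01980647]
```

View pics/w2.png

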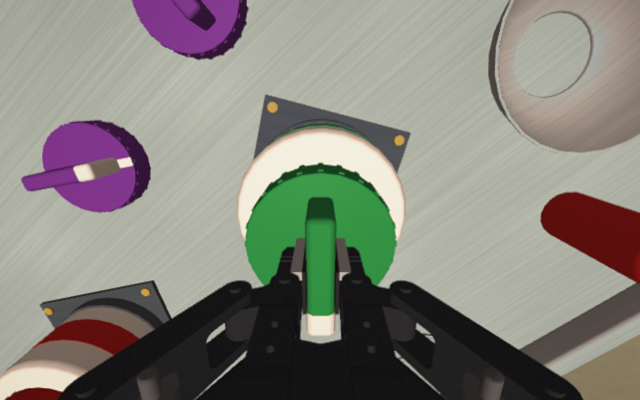

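View pics/sc2.png

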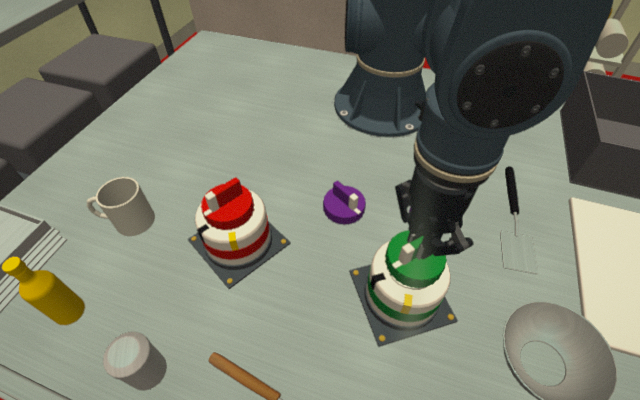

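```bash
python3 -m pendant '[0,0,0,0,0,0.13,0, 0,0,0,0,0,0.26,0, 0,0,0,0,0,0.39,0, 0,0,0,0,0,0.52,0, 0,0,0,0,0,0.65,0, 0,0,0,0,0,0.76,0, 0,0,0,0,0,0.79,0, 0,0,0,0,0,0.79,0]'
python3 -m pendant '[0,0,-0.2,0,0,0,0, 0,0,-0.3,0,0,0,0, 0,0,-0.4,0,0,0,0]'
python3 - <<'E'
from h import *
im,d,s=snap('wrist','w3');print(s['t'],s['position'],s['gripper_width']*85,s['wrist_force'],s['moment'],s['joint_pos'])
snap('scene','sc3')
E
```

```text
t: 4.58
position: [565.1, 162.5, 153.2]
orientation: [-0.0, -0.042, 0.999, -0.0]
wrist_force: [-0.3, -0.8, -1.1]
gripper_width: 0.151
t: 4.95
position: [565.0, 162.5, 149.1]
orientation: [-0.0, -0.042, 0.999, -0.0]
wrist_force: [-0.0, -0.3, -0.8]
gripper_width: 0.153
4.95 [565.02043262 162.4571691  149.07241106] 12.974040244933388 [-0.03562317 -0.30338615 -0.75109729] [-0.02420948  0.02211476  0.00976443] [ 2.80280031e-01  4.19985498e-01  4.33638251e-02  1.19445902e+00
 -5.73116889e-04  1.96611476e-01]
```

View pics/w3.png

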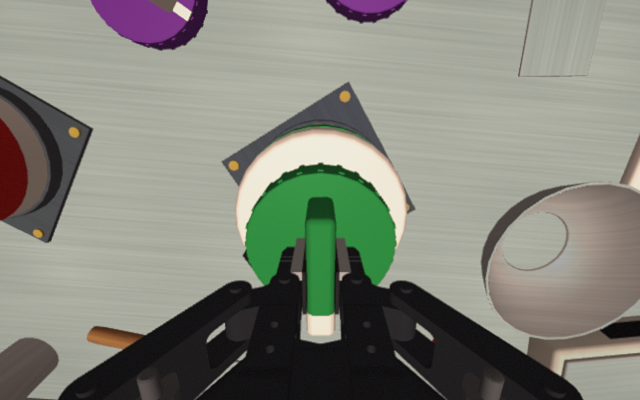

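View pics/sc3.png

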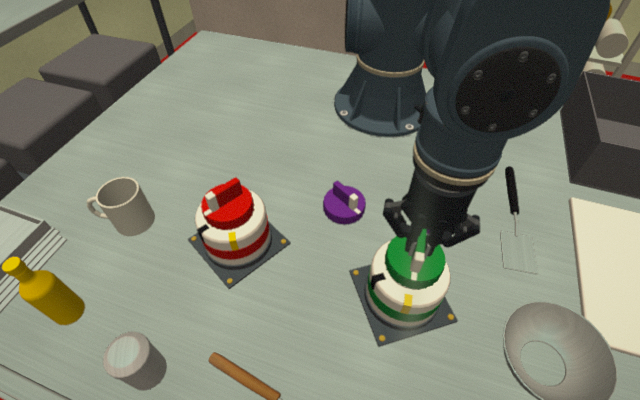

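```bash
python3 -m pendant '[0,0,-0.2,0,0,0,0, 0,0,-0.4,0,0,0,0, 0,0,-0.6,0,0,0,0, 0,0,-0.75,0,0,0,0, 0,0,-0.84,0,0,0,0, 0,0,-0.84,0,0,0,0]'
python3 - <<'E'
from h import *
im,d,s=snap('wrist','w4');print(s['t'],s['position'],s['gripper_width']*85,s['wrist_force'],s['moment'])
w=cloud('wrist',d,s)
for r in (175,190,225,230): 
  print(r,[(c,w[r,c].round(1)) for c in (270,290,320,360)])
hsv=cv2.cvtColor(im,cv2.COLOR_RGB2HSV);g=(hsv[...,0]>40)&(hsv[...,0]<90)&(hsv[...,1]>100);zz=w[...,2][g];print(np.histogram(zz,bins=np.arange(90,190,4)))
snap('scene','sc4')
E
```

```text
t: 5.8
position: [565.0, 162.5, 140.8]
orientation: [-0.0, -0.042, 0.999, -0.0]
wrist_force: [-0.4, 0.4, 1.0]
gripper_width: 0.154
5.8 [564.99273244 162.45254316 140.75929338] 13.068684256613182 [-0.41341764  0.3762041   0.97192227] [-0.0620361   0.18484623 -0.0208795 ]
175 [(270, array([532.7, 126.4, 100.5])), (290, array([525.8, 141.8, 124.3])), (320, array([522.3, 159. , 133. ])), (360, array([524. , 183.4, 116.9]))]
190 [(270, array([533.1, 132. , 133.3])), (290, array([531.7, 143.2, 134.6])), (320, array([530.4, 159.6, 134.5])), (360, array([528.5, 181.6, 134.6]))]
225 [(270, array([554.6, 132.5, 132.3])), (290, array([552.8, 144.2, 134.2])), (320, array([536. , 160.2, 169.6])), (360, array([549.9, 184.6, 132.8]))]
230 [(270, array([557. , 132.9, 134. ])), (290, array([555.7, 144.4, 134.6])), (320, array([538. , 160.4, 170.6])), (360, array([552.7, 184.8, 133.6]))]
(array([   0,    0,   14,    1,    0,    7,   77,  121,  131,  162, 7011,
       2412,   56,   60,  100,   85,   90,   96,  115, 2357,  501,   14,
         13,   20]), array([ 90,  94,  98, 102, 106, 110, 114, 118, 122, 126, 130, 134, 138,
       142, 146, 150, 154, 158, 162, 166, 170, 174, 178, 182, 186]))
```

View pics/sc4.png

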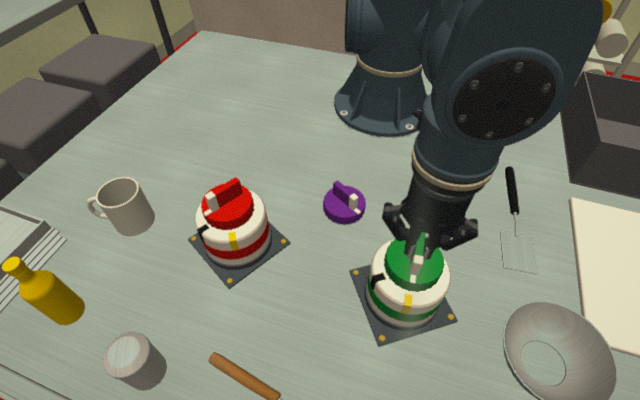

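```bash
python3 -m pendant '[0,0,-0.04,0,0,-0.13,0, 0,0,-0.07,0,0,-0.26,0, 0,0,-0.11,0,0,-0.39,0, 0,0,-0.15,0,0,-0.52,0, 0,0,-0.19,0,0,-0.65,0, 0,0,-0.22,0,0,-0.78,0, 0,0,-0.26,0,0,-0.91,0, 0,0,-0.3,0,0,-1.01,0, 0,0,-0.3,0,0,-1.05,0, 0,0,-0.3,0,0,-1.05,0]'
python3 - <<'E'
from h import *
im,d,s=snap('wrist','w5');print(s['t'],s['position'],s['gripper_width']*85,s['wrist_force'],s['moment'])
q=s['orientation'];M=R.from_quat([*q[1:],q[0]]).as_matrix();print('tool y yaw',np.degrees(np.arctan2(M[1,1],M[0,1])))
w=cloud('wrist',d,s);z=w[...,2]
hsv=cv2.cvtColor(im,cv2.COLOR_RGB2HSV);g=(hsv[...,0]>40)&(hsv[...,0]<90)&(hsv[...,1]>100);zz=z[g&(z>126)&(z<140)];print(np.median(zz))
snap('scene','sc5')
E
```

```text
t: 7.15
position: [565.0, 162.5, 137.8]
orientation: [-0.0, 0.464, 0.886, -0.0]
wrist_force: [0.1, 0.1, -0.4]
gripper_width: 0.153
7.15 [565.03069892 162.48193416 137.75341421] 13.024930725334935 [ 0.06144417  0.10895429 -0.36330012] [ 0.00107407  0.02573544 -0.06892546]
tool y yaw 34.65810987697904
130.5556093364322
```

View pics/sc5.png

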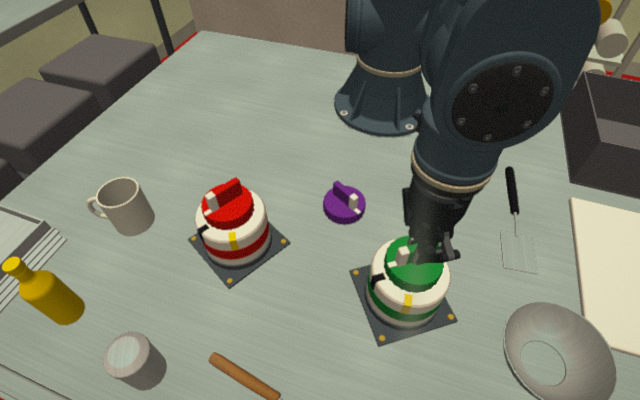

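```bash
python3 -m pendant '[0,0,0,0,0,0,0.3, 0,0,0,0,0,0,0.6, 0,0,0,0,0,0,1, 0,0,0,0,0,0,1, 0,0,0,0,0,0,1, 0,0,1,0,0,0,1, 0,0,3,0,0,0,1, 0,0,7,0,0,0,1, 0,0,12,0,0,0,1, -5,0,15,0,0,0,1, -10,0,15,0,0,0,1, -15,0,15,0,0,0,1, -20,0,15,0,0,0,1, -20,0,15,0,0,0,1]'
python3 - <<'E'
from h import *
snap('wrist','w6');im,d,s=snap('top','top6');print(s['t'],s['position'],s['gripper_width'])
cv2.imwrite('pics/crop6.png',cv2.resize(im[125:235,200:310,::-1],None,fx=5,fy=5,interpolation=cv2.INTER_CUBIC))
w=cloud('top',d);z=w[...,2]
b=np.zeros(d.shape,bool);b[125:235,200:310]=1
m=b&(z>158)&(z<175);p=w[m][:,:2];print(np.median(z[m]),cv2.minAreaRect(p.astype(np.float32)))
m=b&(z>126)&(z<138);print(np.median(w[m],0),w[m].min(0),w[m].max(0))
E
```

```text
t: 9.0
position: [362.8, 162.4, 289.2]
orientation: [0.0, 0.463, 0.886, 0.001]
wrist_force: [0.3, 0.7, 0.5]
gripper_width: 1.004
9.05 [364.40184642 162.60891918 288.96143084] 1.0026703303269167
165.99135929263343 ((565.0038452148438, 162.26356506347656), (15.491799354553223, 63.84884262084961), 34.47195816040039)
[560.64436513 160.31525487 130.29754842] [519.29434714 117.58184354 126.05980904] [610.36377089 207.24912098 137.62294482]
```

View pics/crop6.png

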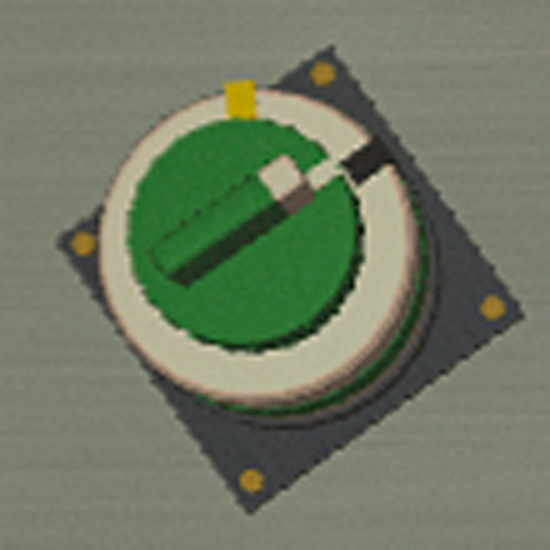

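View pics/w6.png

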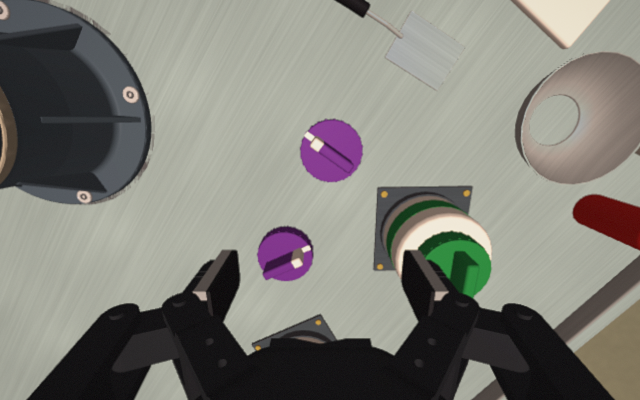

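The crop shows the white pointer at (325,172) running straight into the black mark at (369,162). The lid top is about 130.5 mm up, so its origin is about 102.5 mm, and the arm is clear.

```bash
python3 -c "
from bench import ctrl,ticket
s=ctrl.observe();print(s['t'],s['wrist_force'],abs(s['joint_velocities']).max());print(ticket.sign_off())"
```

```text
9.1 [1.27256258 0.99371025 0.38047525] 0.0349221377422648
the job is handed in; nothing more can be done
None
```

The green lid is screwed closed and the job was handed in at about 9 s of the 42 s allowed; sign-off reports no verdict.

I gripped the bar at 60 N and turned the lid about 45° anticlockwise to the yellow mark. I then lowered it 12.5 mm into the thread, where its top measured about 134 mm up, which puts its origin at about 106 mm. From there I turned it 60° clockwise to the black mark, following it down 3 mm, then let go and backed away.

Last checks, from the top camera after release:

| Check | Measured | Required |
|---|---|---|
| Lid origin height | about 102.5 mm (about 103 mm expected) | 99–106.5 mm |
| Lid centre offset from canister axis | within about 1 mm | within 8 mm |
| Pointer direction | about −55.5°; black mark at −55° to −57° by two estimates | about 17° either side |

- **Robot clear:** the gripper was open and well away from the canister, and the wrist-force readings I took during the job stayed below about 6 N.
- **Red canister:** the arm never went near it.
- **Other checks:** none failed. The only disagreement was 1–2° between the two estimates of the black mark's angle.

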